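# Open the transport case of moulds

### The arm

A 6-joint arm with a two-finger parallel gripper is mounted at the origin on the work surface. World frame = base frame: x ahead of the robot, y to its left, z up, the work surface at z = 0. Lengths are in mm, angles in rad, forces in N, time in s.
With the tool pointing down it reaches from about 275 to 1000 mm from the base axis. Payload 8.4 kg.
Tool frame: the origin (TCP) lies at the very end of the fingers, on their centre line; the grasp point (between the pads) lies 19 mm behind it; z points along the fingers, x is the direction in which the jaws open and shut, and the axes are right-handed (so a half turn about z gives the same grasp; the last joint's range is limited). The gripper opens to 85 mm and grips with 20 to 120 N. Pads are 22 mm wide; open, the fingers measure 114 mm over their backs; the gripper's body (76 mm by 85 mm) begins 54 mm behind the grasp point. The pads swing forward as they close: fully open they stand 13 mm farther back than shut.
Start: joints at [1.131, 0.353, 1.633, -0, 1.155, -0.002], TCP at [264.966, 566.057, 231.281] pointing down, gripper open.
Joint ranges: [-2.63, 2.63], [-0.92, 2.1], [0.06, 2.66], [-1.3, 4.44], [0, 2.69], [-3.02, 3.02]. Speed limits (rad/s): [2.22, 2.22, 2.79, 3.14, 3.14, 3.14].

### API

Orientations are given as [roll, pitch, yaw] about the fixed x, y, z axes, in that order (R = Rz(yaw) Ry(pitch) Rx(roll)).
In Python, from rig import r gives the robot as it stands. The module is installed in compiled form; this text tells all that it offers.
- The arm moves only by the tool apply_moves, never from a script. Its argument "targets" is a list that holds one entry, the list of rows, each a list of 7 numbers: the gripper's target within -1 to 1 (fully open at 1, half-way at 0, shut at -1), then the shift along the tool's x, y, z in cm, then the turn, a rotation vector about the tool's x, y, z in degrees. A call has 1 to 8 rows; each row is the pose to reach, as a shift and turn from the pose measured when the call began, along the tool's axes at that moment; what a row does not reach only later rows make up. A row lasts 1/10 s, in which the tool goes at most 50 mm and 8.59 degrees, less where a joint would pass 70% of its speed; a pose out of reach is approached as far as the arm can. A call with a gripper value outside its range is refused whole. The fingers move at their own pace and stop on an object; "newtons" is the grip in N (left out, the last holds). Time passes only in rows, so rows that repeat a pose let the fingers close. It gives the time, the measured TCP pose, the force and the opening at its end, in the units of the state.
- r.sense(): the state, without advancing time (a new reading comes with each control period).
- r.grab_frame(name): name is "side" or "top" or "wrist"; returns a dict with "pixels" (420x560x3 uint8, red, green, blue), "fov_y" (degrees; the focal length in pixels is half the picture's height over the tangent of half this angle, whatever the lens; pixels are square), "cx", "cy" (the principal point, pixels), "R" (3x3) and "t" (3): a world point X has camera coordinates R X + t; the wrist camera has in their place "mount" (4x4, takes a point from camera to tool coordinates, whose origin is the TCP and whose axes are the tool frame's). Camera axes: x right, y down, z forward; pixel columns grow to the right and rows downward; lengths in mm; the calibration is good to about 2 mm. A picture is of the moment at which its call begins: read the wrist's pose just before it. There is no depth.
- r.sign_off(): hands the job in, once; it reports no verdict.
The state is a dict: "clock": time; "qpos": joint angles; "qvel": joint speeds; "joint_efforts": joint torques, N m; "eef_pos": TCP position; "tcp_rot": TCP orientation; "contact_force": force on the tool from outside, world axes, zero at the start; "wrist_torque": the same for the moment, N m; "opening": opening from 0.0 (shut) to 1.0 (fully open).
Only numpy, scipy, OpenCV 4.12 (cv2) and the standard library are available. Lean on these libraries where they do the work, as an engineer would, in place of code of your own. Each camera call takes 0.05 s, during which the arm holds its last target. There are 200 camera calls.

### The job

Open the transport case: swing the hasp off its catch and right over to the front while the lid is still shut, then lever the lid open with the flat pry blade (not with the fingers) at the slot under the lip, and leave the lid standing about upright. Then lay the blade back down flat on the table, without dropping it, and leave the other things where they are.

Things in the scene. Friction and masses are not known exactly. Their poses are not given: they have to be found in the camera images.
- case: low grey transport case, fixed to the table, 150 deep (own x) x 230 wide (own y), walls 75 high, with a hinged white lid 8 thick on top (lid top at 83). Origin: centre of underside; own -x is its front (towards the robot at yaw 0), z up. On the front: a steel hasp on the own +y half (y = +60) and a pry slot on the own -y half (y = -55).
- hasp (a joint): angle of the hasp, a flat steel strap 30 wide, 4 thick, 86 long, with an upright finger tab at its free end. Its hinge is at the top of the case's front wall. 0 = lying flat on the lid, pointing to own +x of the case, slot over the catch; 1.57 = straight up; 3.14 = pointing level out to the front; stop at 3.6. It swings freely and falls over to the front stop when past upright
- hasp_axis (a point): point on the hasp's hinge axis (axis along the case's y), in the middle of its width; fixed to the case, 8 in front of the front wall and 85.5 above the table
- hasp_tab (a point): centre to grip on the hasp's finger tab: a block 34 wide (case y), 12 thick, standing 28 above the strap (top 10 above this point). The point is 80 from the hinge axis along the strap and 18 above the strap (square to it). Pinched across its 34 mm width it can pivot between the pads
- catch (a point): top of the catch, a small steel staple on the lid that passes through the hasp's slot; 17 above the lid top
- lid (a joint): angle of the lid about its hinge along the top of the case's back wall: 0 = shut, 1.57 = upright, stop at 1.9. A stiff hinge: it stays at whatever angle it is left; about 2 N at the lip moves it
- lid_panel: the lid plate, 150 x 230 x 8, white. Origin on the hinge axis, middle of the width, at the plate's underside; the plate extends along its own -x; own z is out of its top. On its front edge at own y = -55 a lip 70 wide sticks out 12 beyond the case's front
- lip (a point): middle of the lip's front edge, at the lid's underside
- lid_axis (a point): point on the lid's hinge axis (axis along the case's y), at the height of the lid's underside (75), fixed to the case
- pry_slot (a point): centre of the mouth of the pry slot, on the outer face of the case's front wall just under the lip: an opening 70 wide and 14 high between the lid's underside (7 above this point) and the cut-down wall (7 below); the wall is 6 thick, behind it is free space for at least 45
- blade: the flat pry blade, 185 long, lying on the table: black rectangular handle 95 long x 26 wide x 22 high, and a flat steel blade 24 wide, 3 thick, sticking out 90 along own +x at mid-height of the handle. Origin: underside, at the junction of handle and blade; own x to the tip, z up
- blade_grip (a point): point in the middle of the handle's section (11 above its underside), 20 behind the junction, near the centre of mass
- blade_tip (a point): middle of the blade's end edge, 110 ahead of blade_grip
- screwdriver: a screwdriver with round shaft and black round handle, 180 long, lying on the table; leave alone
- brush: a brush with black handle, 180 long, lying on the table; leave alone
- mould: blue plastic block 90 x 60 x 30; origin centre of underside; leave alone
- jar: white jar, 60 diameter, 90 high; origin centre of underside; leave alone
- tape: paper-coloured roll of tape lying flat, 90 outside diameter, 25 high; leave alone
Not all that is in view belongs to the job. What is shaped like the blade but green or pink is not meant.

How it is judged:
By the outcome, as a careful person would: the job done as asked, in the order asked, and still so for the second after the job is handed in, with the robot touching nothing.
It also fails if it takes over 72 s, if anything falls off the work surface, if the arm or the gripper's body presses on something with over 40 N, if the wrist force passes 120 N, or if a joint passes its speed limit or range.

## Working session

There is one attempt and no reset: what is moved stays moved. The work goes in short steps, Python scripts to look and compute and a tool call to move; the robot and the scene stay as the last step left them, time stands still between calls to the robot, and variables do not carry over. Pictures are saved under pics/ and viewed, about 8 in all and at most 12, crops included, and the job is handed in when it is done.

Besides the shell and the picture viewer there is one more tool, called after ">>>" by a JSON object that holds its "fn" and its "kwargs". apply_moves: Moves the arm, as the interface text tells. Its arguments: {"type":"object","properties":{"targets":{"type":"array"},"newtons":{"type":"number"}},"required":["targets"]}

```bash
mkdir -p pics; cat > h.py <<'E'
import numpy as np, cv2
from scipy.spatial.transform import Rotation as Ro
from rig import r
def cam(name):
    s=r.sense(); f=r.grab_frame(name); im=np.array(f["pixels"]); H=im.shape[0]
    fl=H/2/np.tan(np.radians(f["fov_y"])/2)
    if "mount" in f:
        T=np.eye(4);T[:3,:3]=Ro.from_euler('xyz',s["tcp_rot"]).as_matrix();T[:3,3]=s["eef_pos"]
        M=np.linalg.inv(T@np.array(f["mount"]));R,t=M[:3,:3],M[:3,3]
    else: R,t=np.array(f["R"]),np.array(f["t"])
    return dict(im=im,f=fl,c=(f["cx"],f["cy"]),R=R,t=t)
def ray(c,u,v):
    d=c["R"].T@np.array([(u-c["c"][0])/c["f"],(v-c["c"][1])/c["f"],1]); return -c["R"].T@c["t"],d
def onz(c,u,v,z):
    o,d=ray(c,u,v); return o+d*(z-o[2])/d[2]
def proj(c,X):
    p=c["R"]@np.array(X,float)+c["t"]; return p[:2]/p[2]*c["f"]+c["c"]
def save(c,n,crop=None,k=1):
    im=c["im"][:,:,::-1]
    if crop: x0,y0,x1,y1=crop; im=im[y0:y1,x0:x1]
    cv2.imwrite("pics/"+n,cv2.resize(im,None,fx=k,fy=k,interpolation=cv2.INTER_CUBIC))
E
python3 - <<'E'
from h import *
import pickle
t=cam("top");s=cam("side");pickle.dump((t,s),open("c.pkl","wb"))
cv2.imwrite("pics/t1.png",cv2.resize(t["im"][:,:,::-1],(784,588),interpolation=cv2.INTER_CUBIC)); save(s,"s1.png")
for c in (t,s): print(c["f"],c["c"],-c["R"].T@c["t"],c["R"].round(3).tolist())
print(r.sense())
E
```

```text
465.18582190814277 (281.4529170764276, 201.46892080215574) [ 381.52676344  -11.33009541 1618.96543352] [[0.005, -1.0, 0.014], [-0.997, -0.006, -0.082], [0.082, -0.013, -0.997]]
480.4581299050237 (288.9683081291113, 216.60832749941562) [ 168.26533546 -899.90241413 1238.32738295] [[0.927, -0.374, 0.008], [-0.288, -0.726, -0.624], [0.239, 0.577, -0.781]]
{'clock': 0.1, 'qpos': array([ 1.13057213e+00,  3.53604700e-01,  1.63406776e+00,  3.45064861e-05,
        1.15520352e+00, -2.40047988e-03]), 'qvel': array([-0.00020371, -0.00071055, -0.00216571, -0.00096922, -0.00018934,
       -0.0011388 ]), 'joint_efforts': array([-6.26468027e-04, -6.06362915e+01, -3.42816746e+01,  2.49949139e-06,
        4.02322970e-03,  3.71506883e-05]), 'eef_pos': array([264.78599967, 565.65871149, 230.61721616]), 'tcp_rot': array([-3.14155802e+00,  1.28324273e-03,  1.13295868e+00]), 'contact_force': array([-0.95972536, -0.09499347,  0.00963126]), 'wrist_torque': array([-0.06762798,  0.06872887, -0.04798616]), 'opening': 0.996049902310803}
```

View pics/t1.png

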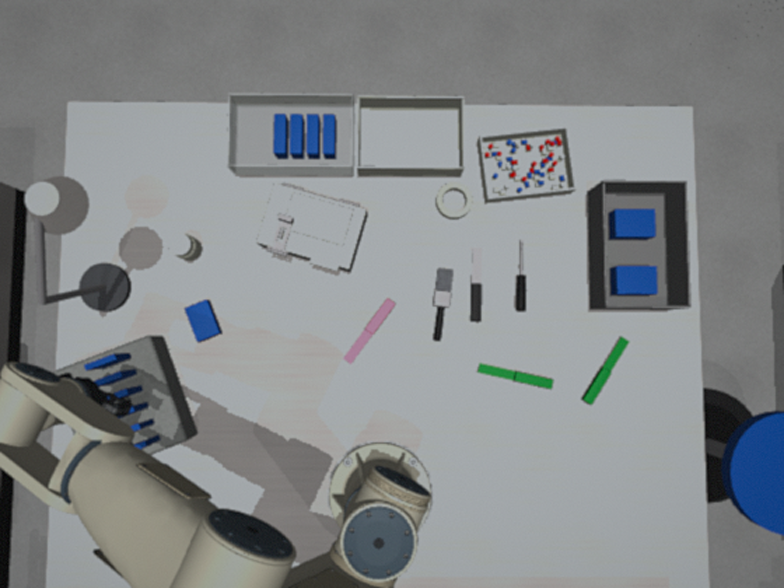

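View pics/s1.png

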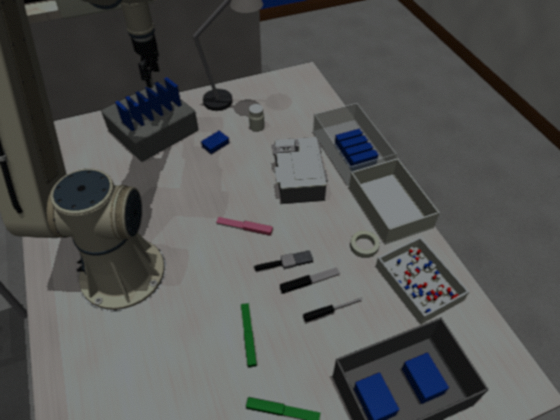

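```bash
python3 - <<'E'
from h import *
import pickle
t,s=pickle.load(open("c.pkl","rb"))
save(t,"t2.png",(175,120,385,250),3.8)
g=t["im"].astype(int)
# dark handle
def blob(m,box,z):
    x0,y0,x1,y1=box; mm=np.zeros(m.shape,np.uint8); mm[y0:y1,x0:x1]=m[y0:y1,x0:x1]
    cs,_=cv2.findContours(mm,0,1); 
    for c in cs:
        if cv2.contourArea(c)>15:
            b=cv2.boxPoints(cv2.minAreaRect(c)); print(cv2.contourArea(c),b.round(1).tolist(),[onz(t,u,v,z)[:2].round(0).tolist() for u,v in b])
blob(g.max(2)<60,(330,170,352,235),22)
x0,y0,x1,y1=330,172,352,232
for v in range(y0,y1,2): print(v,g[v,x0:x1].mean(1).round().astype(int).tolist())
E
```

```text
125.0 [[337.0, 203.0], [342.0, 203.0], [342.0, 228.0], [337.0, 228.0]] [[509.0, -224.0], [509.0, -241.0], [423.0, -241.0], [423.0, -224.0]]
172 [170, 170, 169, 170, 169, 170, 170, 171, 170, 170, 169, 169, 171, 169, 170, 170, 170, 170, 170, 170, 171, 169]
174 [169, 169, 169, 170, 169, 170, 169, 170, 170, 171, 169, 170, 170, 169, 171, 170, 170, 170, 168, 170, 170, 171]
176 [169, 170, 170, 170, 171, 171, 168, 169, 170, 171, 170, 170, 169, 170, 169, 170, 171, 169, 170, 169, 169, 170]
178 [171, 170, 168, 171, 170, 170, 166, 159, 164, 167, 166, 168, 165, 167, 167, 170, 172, 169, 170, 169, 170, 170]
180 [169, 169, 171, 170, 170, 170, 167, 158, 165, 167, 168, 166, 166, 166, 169, 171, 169, 170, 170, 169, 170, 170]
182 [170, 169, 170, 171, 170, 172, 164, 149, 164, 167, 167, 165, 167, 167, 169, 171, 170, 168, 169, 169, 170, 169]
184 [169, 170, 169, 170, 170, 170, 163, 149, 163, 168, 167, 167, 165, 167, 169, 170, 169, 170, 169, 169, 169, 170]
186 [169, 169, 169, 170, 170, 171, 164, 148, 163, 167, 166, 167, 167, 167, 170, 170, 169, 170, 169, 171, 170, 169]
188 [170, 170, 170, 170, 170, 170, 170, 
[... 1685 characters left out ...]
2, 44, 92, 159, 174, 171, 170, 168, 170, 169, 170]
220 [168, 170, 170, 171, 174, 160, 84, 43, 51, 52, 49, 44, 43, 94, 164, 174, 171, 170, 170, 170, 170, 169]
222 [170, 169, 169, 170, 173, 162, 84, 45, 51, 49, 46, 46, 42, 93, 162, 173, 171, 169, 168, 169, 169, 169]
224 [168, 169, 169, 169, 171, 155, 80, 47, 51, 52, 47, 45, 42, 96, 162, 173, 170, 167, 169, 170, 168, 168]
226 [169, 171, 170, 170, 165, 129, 64, 45, 52, 51, 48, 46, 43, 94, 165, 171, 170, 169, 170, 170, 168, 168]
228 [168, 169, 169, 171, 164, 134, 67, 41, 42, 43, 42, 38, 41, 94, 160, 170, 169, 169, 169, 169, 168, 168]
230 [170, 170, 170, 171, 171, 170, 163, 162, 163, 157, 131, 127, 154, 162, 169, 171, 168, 169, 168, 169, 169, 171]
```

View pics/t2.png

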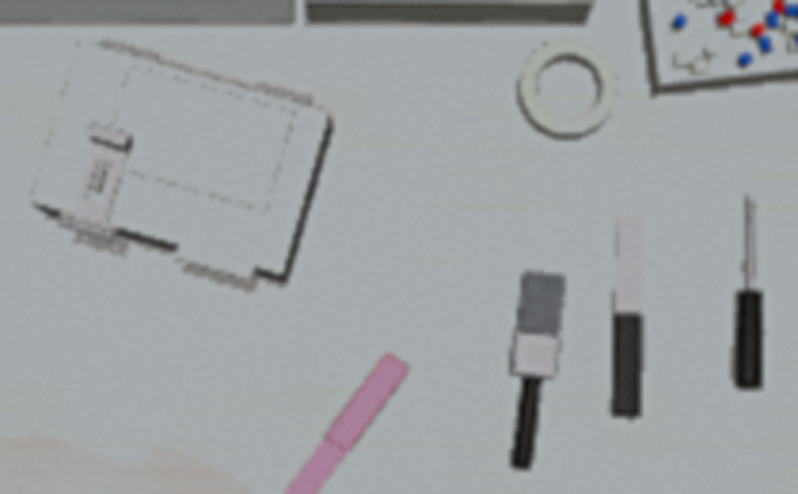

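```bash
cat >> h.py <<'E'
def go(pos,R=None,rpy=None):
    """shift cm and rotvec deg in tool frame from the present pose"""
    s=r.sense(); R0=Ro.from_euler('xyz',s["tcp_rot"])
    R1=Ro.from_euler('xyz',rpy) if rpy is not None else (R if R is not None else R0)
    print("T",round(float(s["clock"]),2),"shift",(R0.inv().apply(np.array(pos)-s["eef_pos"])/10).round(2).tolist(),"turn",np.degrees((R0.inv()*R1).as_rotvec()).round(2).tolist())
E
python3 - <<'E'
from h import *
import pickle
t,s=pickle.load(open("c.pkl","rb"))
def P(x,y,z): p=onz(t,175+x/3.8-.5,120+y/3.8-.5,z); print((x,y),p.round(0)); return p
a=P(78,42,83);b=P(325,112,83);c=P(272,268,83);d=P(33,203,83)
print([np.linalg.norm(a-b),np.linalg.norm(b-c),np.linalg.norm(c-d),np.linalg.norm(d-a)])
y=(a-b)+(d-c);print("yaw",np.arctan2(-y[0],y[1]));print((a+b+c+d)/4)
P(110,137,113);P(627,315,22)
w=cam("wrist");f=r.grab_frame("wrist");print(np.array(f["mount"]).round(2).tolist(),w["f"],w["c"])
go([540,150,330],rpy=[np.pi,0,1.3])
E
```

```text
(78, 42) [744. 259.  83.]
(325, 112) [684.  41.  83.]
(272, 268) [545.  86.  83.]
(33, 203) [601. 295.  83.]
[np.float64(226.2797848005205), np.float64(145.39163330647014), np.float64(216.58106247726647), np.float64(147.79396468608462)]
yaw -0.26629696693218263
[643.71617246 170.19151754  83.        ]
(110, 137) [655. 224. 113.]
(627, 315) [ 511. -233.   22.]
[[1.0, 0.0, 0.0, 0.26], [-0.0, 0.95, 0.32, -82.21], [0.0, -0.32, 0.95, -142.91], [0.0, 0.0, 0.0, 1.0]] 376.7326403490679 (279.30747880383336, 214.31985898851923)
T 0.2 shift [-26.0, 42.55, -9.9] turn [-0.01, 0.05, -9.57]
```

>>> {"fn": "apply_moves", "kwargs": {"targets": [[[1,-26,42.5,-9.9,0,0,-9.6],[1,-26,42.5,-9.9,0,0,-9.6],[1,-26,42.5,-9.9,0,0,-9.6],[1,-26,42.5,-9.9,0,0,-9.6],[1,-26,42.5,-9.9,0,0,-9.6],[1,-26,42.5,-9.9,0,0,-9.6],[1,-26,42.5,-9.9,0,0,-9.6],[1,-26,42.5,-9.9,0,0,-9.6]]]}}

```text
clock: 1.0
eef_pos: [481.9, 236.8, 309.5]
tcp_rot: [3.142, 0.001, 1.301]
contact_force: [1.0, 0.0, -0.6]
opening: 1.0
```

```bash
python3 - <<'E'
from h import *
go([545,165,300],rpy=[np.pi,0,1.304])
E
```

```text
T 1.0 shift [-5.23, 8.0, 0.96] turn [0.0, 0.04, -0.19]
```

>>> {"fn": "apply_moves", "kwargs": {"targets": [[[1,-5.2,8,1,0,0,-0.2],[1,-5.2,8,1,0,0,-0.2],[1,-5.2,8,1,0,0,-0.2],[1,-5.2,8,1,0,0,-0.2]]]}}

```text
clock: 1.4
eef_pos: [545.3, 164.4, 299.1]
tcp_rot: [-3.141, 0.001, 1.302]
contact_force: [-0.8, 0.2, -0.1]
opening: 1.002
```

```bash
python3 - <<'E'
from h import *
import pickle
w=cam("wrist");pickle.dump(w,open("w1.pkl","wb"));save(w,"w1.png",None,1.4); print(r.sense()["eef_pos"],r.sense()["qvel"].round(3))
E
```

```text
[544.73141385 165.30455161 299.28341363] [ 0.028 -0.01   0.005  0.001 -0.002 -0.   ]
```

View pics/w1.png

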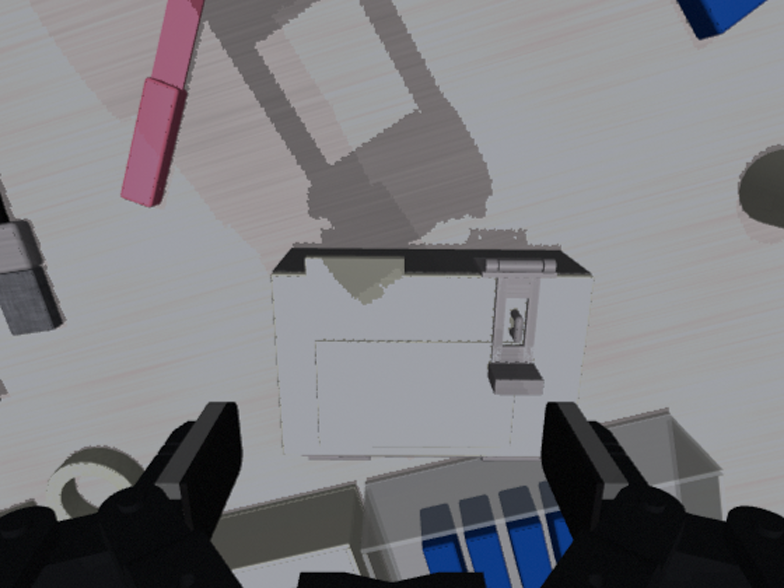

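```bash
python3 - <<'E'
from h import *
import pickle
w=pickle.load(open("w1.pkl","rb"))
def P(n,x,y,z): p=onz(w,x/1.4-.5+.15,y/1.4-.35,z); print(n,p.round(1)); return p
fr=P("fr-y",273,273.5,83);fl=P("fr+y",592,276.5,83);br=P("ba-y",283,455,83);bl=P("ba+y",580.5,458,83)
print([np.linalg.norm(i-j).round(1) for i,j in((fr,fl),(br,bl),(fr,br),(fl,bl))])
y=fl-fr+bl-br; yaw=np.arctan2(-y[0],y[1]);print("yaw",yaw)
c=(fr+fl+br+bl)/4;print("c",c)
Rz=Ro.from_euler('z',yaw)
for n,x,yy,z in (("lipL",305,258,83),("lipR",404,258,83),("pinL",486,266,88),("pinR",555,266,88),("tabtopNear -y",489,376,113.5),("tabtopNear+y",543,377,113.5),("tab far-y",496,394,113.5),("tab far+y",543,393,113.5)):
    p=P(n,x,yy,z);print("   own",Rz.inv().apply(p-[c[0],c[1],0]).round(1))
E
```

```text
fr-y [540.4  79.1  83. ]
fr+y [602.3 295.8  83. ]
ba-y [684.   36.7  83. ]
ba+y [749.5 264.5  83. ]
[np.float64(225.4), np.float64(237.0), np.float64(149.8), np.float64(150.5)]
yaw -0.2792438044792205
c [644.0625026  168.98841413  83.        ]
lipL [535.7 104.4  83. ]
   own [-86.4 -92.   83. ]
lipR [554.1 171.1  83. ]
   own [-87.1 -22.8  83. ]
pinL [573.4 224.6  88. ]
   own [-83.2  34.   88. ]
pinR [586.1 270.7  88. ]
   own [-83.8  81.8  88. ]
tabtopNear -y [642.9 207.4 113.5]
   own [-11.7  36.6 113.5]
tabtopNear+y [653.5 243.1 113.5]
   own [-11.3  73.9 113.5]
tab far-y [657.8 209.2 113.5]
   own [  2.2  42.4 113.5]
tab far+y [665.8 240.9 113.5]
   own [  1.   75.1 113.5]
```

```bash
python3 - <<'E'
from h import *
go([655.5,225.5,150],rpy=[np.pi,0,1.299])
go([655.5,225.5,88],rpy=[np.pi,0,1.299])
E
```

```text
T 1.45 shift [8.74, 9.1, 14.91] turn [-0.05, 0.04, 0.24]
T 1.45 shift [8.75, 9.11, 21.11] turn [-0.05, 0.04, 0.24]
```

>>> {"fn": "apply_moves", "kwargs": {"targets": [[[1,8.7,9.1,12,0,0,0.2],[1,8.7,9.1,13,0,0,0.2],[1,8.7,9.1,15,0,0,0.2],[1,8.7,9.1,15,0,0,0.2],[1,8.7,9.1,15,0,0,0.2],[1,8.7,9.1,18,0,0,0.2],[1,8.7,9.1,21.1,0,0,0.2],[1,8.7,9.1,21.1,0,0,0.2]]]}}

```text
clock: 2.25
eef_pos: [651.7, 225.5, 85.3]
tcp_rot: [-3.135, 0.004, 1.301]
contact_force: [-0.9, -0.4, 0.1]
opening: 1.001
```

>>> {"fn": "apply_moves", "kwargs": {"targets": [[[-1,0,0,0,0,0,0],[-1,0,0,0,0,0,0],[-1,0,0,0,0,0,0],[-1,0,0,0,0,0,0],[-1,0,0,0,0,0,0],[-1,0,0,0,0,0,0]]], "newtons": 25}}

```text
clock: 2.85
eef_pos: [652.7, 226.2, 87.2]
tcp_rot: [-3.137, 0.002, 1.301]
contact_force: [-2.7, 2.3, 7.0]
opening: 0.395
```

```bash
python3 - <<'E'
from h import *
s=r.sense();print(s["eef_pos"],s["contact_force"],s["opening"],s["tcp_rot"])
w=cam("wrist");save(w,"w2.png",(280,180,460,330),3)
E
```

```text
[652.67955062 226.21462012  87.227514  ] [-2.6826865   2.32560042  6.96974601] 0.3949727030023179 [-3.13725699e+00  2.00234104e-03  1.30116949e+00]
```

View pics/w2.png

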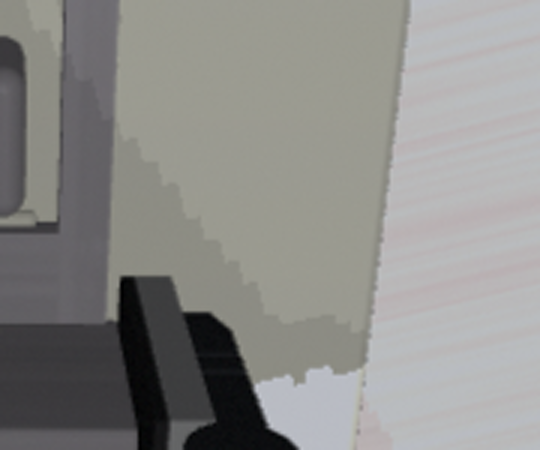

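>>> {"fn": "apply_moves", "kwargs": {"targets": [[[-1,0,-0.6,-1.6,0,0,0],[-1,0,-1.5,-3.0,0,0,0],[-1,0,-2.7,-4.2,0,0,0],[-1,0,-4.1,-5.1,0,0,0],[-1,0,-5.6,-5.75,0,0,0],[-1,0,-7.3,-6.0,0,0,0],[-1,0,-9.0,-6.0,0,0,0],[-1,0,-10.6,-5.5,0,0,0]]]}}

```text
clock: 3.7
eef_pos: [550.0, 255.4, 144.2]
tcp_rot: [-3.139, 0.0, 1.301]
contact_force: [1.8, 2.6, 5.0]
opening: 0.39
```

```bash
python3 - <<'E'
from h import *
s=r.sense();print(s["eef_pos"],s["contact_force"],s["opening"],s["tcp_rot"])
w=cam("wrist");save(w,"w3.png")
E
```

```text
[550.02637133 255.3545492  144.22606392] [1.79625822 2.60998754 4.9756061 ] 0.38991915406120753 [-3.13918718e+00  2.66712893e-04  1.30142970e+00]
```

View pics/w3.png

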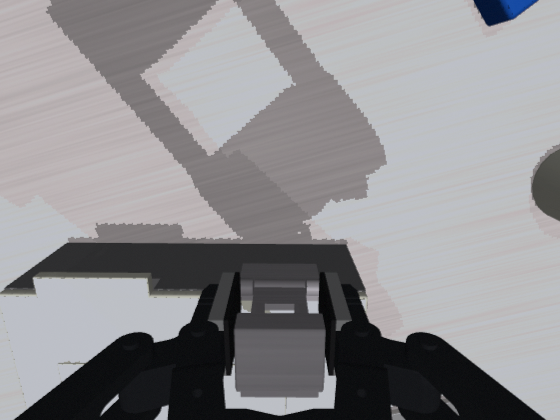

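>>> {"fn": "apply_moves", "kwargs": {"targets": [[[-1,0,-1.3,0.6,0,0,0],[-1,0,-2.4,1.4,0,0,0],[-1,0,-3.4,2.4,0,0,0],[-1,0,-3.4,2.4,0,0,0],[0.6,0,-3.4,2.4,0,0,0],[1,0,-3.4,2.4,0,0,0],[1,0,-3.4,2.4,0,0,0],[1,0,-3.4,2.4,0,0,0]]]}}

```text
clock: 4.55
eef_pos: [514.2, 264.7, 119.0]
tcp_rot: [-3.136, 0.001, 1.301]
contact_force: [0.3, 0.1, 1.1]
opening: 0.995
```

>>> {"fn": "apply_moves", "kwargs": {"targets": [[[1,0,0,-3,0,0,0],[1,0,0,-8,0,0,0],[1,0,0,-13,0,0,0],[1,0,0,-15,0,0,0],[1,0,0,-15,0,0,0]]]}}

```text
clock: 5.05
eef_pos: [517.0, 265.4, 273.0]
tcp_rot: [-3.141, -0.003, 1.301]
contact_force: [0.4, 0.6, -0.2]
opening: 1.001
```

```bash
python3 - <<'E'
from h import *
import pickle
s=r.sense();print(s["eef_pos"],s["contact_force"],s["opening"],s["tcp_rot"])
w=cam("wrist");pickle.dump(w,open("w4.pkl","wb"));save(w,"w4.png",None,1.4)
go([470,-232,230],rpy=[np.pi,0,1.57])
E
```

```text
[516.98418225 265.39380204 272.95315329] [ 0.42418282  0.64252386 -0.15652196] 1.0012349044919084 [-3.14081538e+00 -3.01220017e-03  1.30091951e+00]
T 5.1 shift [-49.12, 8.84, 3.99] turn [-0.19, -0.06, -15.42]
```

View pics/w4.png

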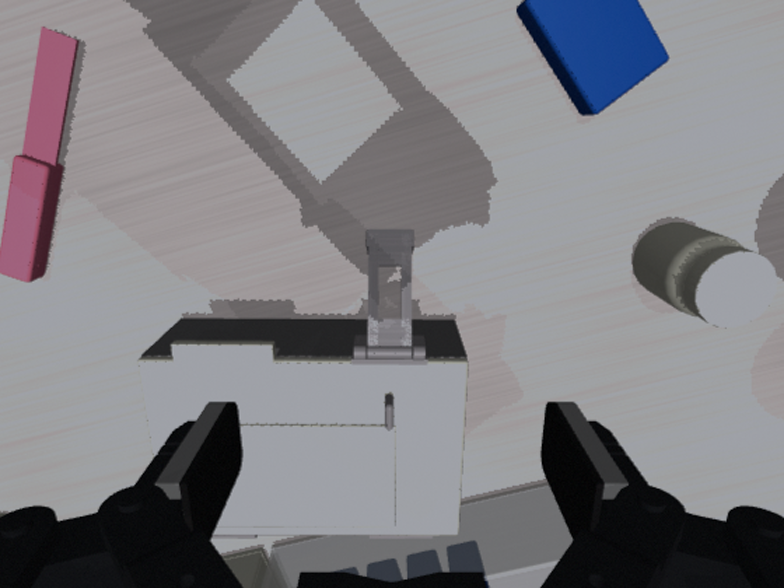

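>>> {"fn": "apply_moves", "kwargs": {"targets": [[[1,-49,8.8,4,0,0,-15.4],[1,-49,8.8,4,0,0,-15.4],[1,-49,8.8,4,0,0,-15.4],[1,-49,8.8,4,0,0,-15.4],[1,-49,8.8,4,0,0,-15.4],[1,-49,8.8,4,0,0,-15.4],[1,-49,8.8,4,0,0,-15.4],[1,-49,8.8,4,0,0,-15.4]]]}}

```text
clock: 5.9
eef_pos: [477.4, -132.9, 235.9]
tcp_rot: [-3.136, -0.002, 1.57]
contact_force: [0.6, -0.2, 0.2]
opening: 1.003
```

```bash
python3 - <<'E'
from h import *
go([470,-232,200],rpy=[np.pi,0,1.57])
E
```

```text
T 5.9 shift [-9.92, -0.71, 3.58] turn [-0.32, -0.13, -0.03]
```

>>> {"fn": "apply_moves", "kwargs": {"targets": [[[1,-9.9,-0.7,3.6,0,0,0],[1,-9.9,-0.7,3.6,0,0,0],[1,-9.9,-0.7,3.6,0,0,0],[1,-9.9,-0.7,3.6,0,0,0],[1,-9.9,-0.7,3.6,0,0,0]]]}}

```text
clock: 6.4
eef_pos: [469.6, -230.8, 199.0]
tcp_rot: [-3.135, -0.003, 1.569]
contact_force: [0.3, -0.1, 0.0]
opening: 0.998
```

```bash
python3 - <<'E'
from h import *
import pickle
w=cam("wrist");pickle.dump(w,open("w5.pkl","wb"));save(w,"w5.png",None,1.4);print(r.sense()["eef_pos"])
g=w["im"].max(2); m=np.zeros(g.shape,np.uint8); m[60:300,200:360]=g[60:300,200:360]<75
cs,_=cv2.findContours(m,0,1)
for c in cs:
    if cv2.contourArea(c)>200: 
        b=cv2.boxPoints(cv2.minAreaRect(c)); print(cv2.contourArea(c),b.round().tolist(),[onz(w,u,v,22)[:2].round(1).tolist() for u,v in b])
E
```

```text
[ 470.04264516 -230.57026431  199.50513954]
321.5 [[331.0, 263.0], [346.0, 165.0], [360.0, 167.0], [345.0, 265.0]] [[541.2, -181.3], [448.9, -172.3], [450.7, -160.5], [543.4, -168.4]]
3025.5 [[260.0, 126.0], [290.0, 126.0], [290.0, 233.0], [260.0, 233.0]] [[416.3, -245.8], [416.3, -220.9], [511.5, -220.1], [511.4, -247.4]]
```

View pics/w5.png

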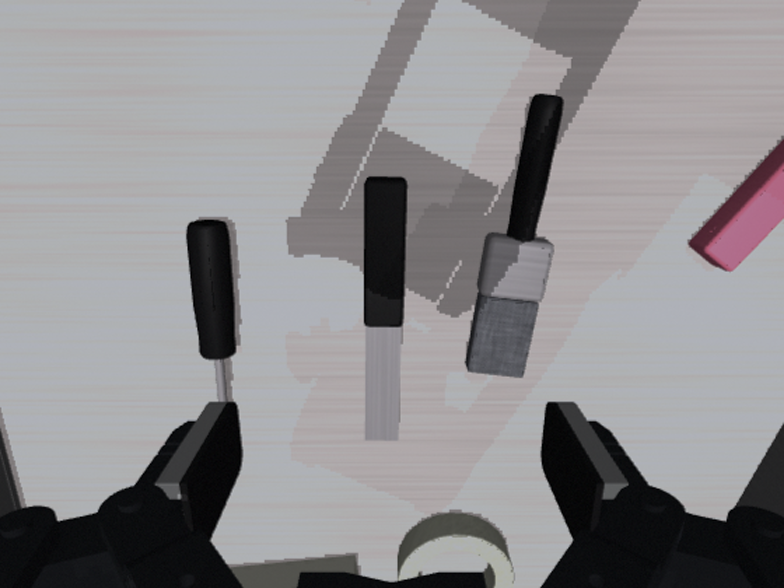

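```bash
python3 - <<'E'
from h import *
import pickle
w=pickle.load(open("w5.pkl","rb"))
for x,y,z in ((365.5,439,12.5),(399,439,12.5),(365,325,12.5),(400,325,12.5),(365,180,22),(406,180,22),(365,325,22),(404,325,22)): print(onz(w,x/1.4-.35,y/1.4-.35,z).round(1))
go([491,-233.5,60],rpy=[np.pi,0,1.5708])
go([491,-233.5,2.5],rpy=[np.pi,0,1.5708])
E
```

```text
[ 601.6 -248.7   12.5]
[ 601.7 -224.6   12.5]
[ 513.9 -247.6   12.5]
[ 513.9 -224.2   12.5]
[ 418.1 -245.5   22. ]
[ 418.1 -221.1   22. ]
[ 510.3 -247.1   22. ]
[ 510.3 -221.8   22. ]
T 6.45 shift [-0.33, 2.18, 13.94] turn [-0.36, -0.17, -0.03]
T 6.45 shift [-0.35, 2.22, 19.69] turn [-0.36, -0.17, -0.03]
```

>>> {"fn": "apply_moves", "kwargs": {"targets": [[[0.2,-0.4,2.2,5,0,0,1],[0.2,-0.4,2.2,10,0,0,1],[0.2,-0.4,2.2,13,0,0,1],[0.2,-0.4,2.2,16,0,0,1],[0.2,-0.4,2.2,18,0,0,1],[0.2,-0.4,2.2,19.2,0,0,1],[0.2,-0.4,2.2,19.5,0,0,1],[0.2,-0.4,2.2,19.5,0,0,1]]]}}

```text
clock: 7.25
eef_pos: [491.4, -233.6, 4.8]
tcp_rot: [-3.136, -0.003, 1.554]
contact_force: [-0.3, 0.4, -0.3]
opening: 0.601
```

>>> {"fn": "apply_moves", "kwargs": {"targets": [[[-1,0,0,0,0,0,0],[-1,0,0,0,0,0,0],[-1,0,0,0,0,0,0],[-1,0,0,0,0,0,0],[-1,0,0,0,0,0,0],[-1,0,0,0,0,0,0]]], "newtons": 100}}

```text
clock: 7.85
eef_pos: [492.4, -233.9, 6.6]
tcp_rot: [-3.138, -0.002, 1.554]
contact_force: [-0.1, 1.8, 9.6]
opening: 0.274
```

```bash
python3 - <<'E'
from h import *
s=r.sense();print(s["eef_pos"],s["contact_force"],s["opening"],s["tcp_rot"])
E
```

```text
[ 492.38745862 -233.9464807     6.55411309] [-0.05440394  1.84657604  9.6168409 ] 0.27364110083908283 [-3.13807869e+00 -1.75310486e-03  1.55366968e+00]
```

>>> {"fn": "apply_moves", "kwargs": {"targets": [[[-1,0,0,-1,0,0,0],[-1,0,0,-4,0,0,0],[-1,0,0,-8,0,0,0],[-1,0,0,-12,0,0,0],[-1,0,0,-15,0,0,0],[-1,0,0,-15,0,0,0],[-1,0,0,-15,0,0,0]]]}}

```text
clock: 8.55
eef_pos: [493.2, -234.4, 157.7]
tcp_rot: [-3.14, -0.001, 1.554]
contact_force: [-1.7, 0.5, -2.3]
opening: 0.277
```

```bash
python3 - <<'E'
from h import *
import pickle
s=r.sense();print(s["eef_pos"],s["contact_force"],s["opening"],s["tcp_rot"])
w=cam("wrist");pickle.dump(w,open("w6.pkl","wb"));save(w,"w6.png",None,1.4)
E
```

```text
[ 493.17306368 -234.40079888  157.73032819] [-1.65660671  0.52564448 -2.25242858] 0.27733869738351496 [-3.14016251e+00 -8.29633905e-04  1.55350912e+00]
```

View pics/w6.png

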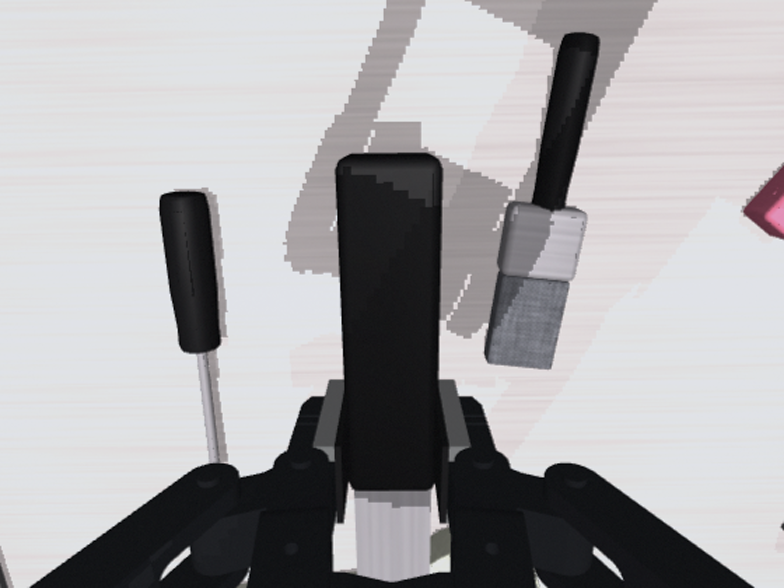

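```bash
python3 - <<'E'
from h import *
import pickle
from scipy.optimize import least_squares
w1,w4,w6=[pickle.load(open(f"w{i}.pkl","rb")) for i in (1,4,6)]
own={"lr":(-87,-90),"ll":(-87,-20),"fr":(-75,-115),"fl":(-75,115),"br":(75,-115),"bl":(75,115)}
A=[(w1,"fr",273,273.5),(w1,"fl",592,276.5),(w1,"br",283,455),(w1,"bl",580.5,458),(w1,"lr",305,258),(w1,"ll",404,258),
(w4,"lr",172,345),(w4,"ll",275,345),(w4,"fr",140,360),(w4,"fl",467,361),(w4,"bl",459,534)]
W=np.array([onz(w,x/1.4-.35,y/1.4-.35,83)[:2] for w,_,x,y in A]);O=np.array([own[n] for _,n,_,_ in A])
def res(p,k=None):
    c,s=np.cos(p[2]),np.sin(p[2]);return O@np.array([[c,s],[-s,c]])+p[:2]-W
for sl in (slice(None),slice(0,6),slice(6,11)):
    q=least_squares(lambda p:res(p)[sl].ravel(),[643,167,-.27],loss="soft_l1",f_scale=2).x;print(q.round(4))
p=least_squares(lambda p:res(p).ravel(),[643,167,-.27],loss="soft_l1",f_scale=2).x
print(np.c_[res(p)].round(1).tolist())
np.save("case.npy",p)
# handle in tool frame
s=r.sense();R0=Ro.from_euler('xyz',s["tcp_rot"])
for x,y in ((338,165),(440,165),(345,488),(434,488)):
    print(R0.inv().apply(onz(w6,x/1.4-.35,y/1.4-.35,157.7+4.5+11)-s["eef_pos"]).round(1))
E
```

```text
[ 6.436810e+02  1.680862e+02 -2.727000e-01]
[ 6.437157e+02  1.679188e+02 -2.730000e-01]
[ 6.436463e+02  1.682377e+02 -2.726000e-01]
[[0.1, -1.5], [0.1, 3.3], [0.9, 0.5], [-2.7, -5.8], [-0.0, 0.5], [0.4, 1.1], [-0.6, -0.4], [-0.6, -0.8], [-0.4, -2.0], [0.4, 2.0], [1.8, 0.6]]
[-12.5 -72.2 -16.4]
[ 11.4 -72.2 -16.4]
[-13.4  18.6 -16.8]
[ 12.4  18.6 -16.7]
```

```bash
cat >> h.py <<'E'
def own(x,y):
    p=np.load("case.npy");c,s=np.cos(p[2]),np.sin(p[2]);return [p[0]+c*x-s*y,p[1]+s*x+c*y]
E
python3 - <<'E'
from h import *
for z in (140,63.5): go(own(-219,-55)+[z],rpy=[np.pi,0,np.pi/2-.2727])
E
```

```text
T 8.6 shift [40.68, -8.15, 1.75] turn [-0.22, -0.08, 14.64]
T 8.6 shift [40.66, -8.12, 9.4] turn [-0.22, -0.08, 14.64]
```

>>> {"fn": "apply_moves", "kwargs": {"targets": [[[-1,4,-0.8,1.7,-0.2,0,4],[-1,8,-1.6,1.7,-0.2,0,8],[-1,12,-2.4,1.7,-0.2,0,12],[-1,16,-3.2,1.7,-0.2,0,14.6],[-1,20.5,-4.1,1.7,-0.2,0,14.6],[-1,25,-5,1.7,-0.2,0,14.6],[-1,29.5,-6,1.7,-0.2,0,14.6],[-1,34,-7,1.7,-0.2,0,14.6]]]}}

```text
clock: 9.4
eef_pos: [426.5, 108.5, 139.1]
tcp_rot: [-3.139, -0.0, 1.298]
contact_force: [1.0, -0.6, -1.2]
opening: 0.275
```

```bash
python3 - <<'E'
from h import *
for z in (140,63.5): go(own(-219,-55)+[z],rpy=[np.pi,0,np.pi/2-.2727])
E
```

```text
T 9.4 shift [6.09, -2.59, -0.08] turn [-0.15, -0.0, 0.02]
T 9.4 shift [6.09, -2.57, 7.57] turn [-0.15, -0.0, 0.02]
```

>>> {"fn": "apply_moves", "kwargs": {"targets": [[[-1,4,-1.7,0,-0.1,0,0],[-1,6.1,-2.6,1,-0.1,0,0],[-1,6.1,-2.6,4,-0.1,0,0],[-1,6.1,-2.6,6,-0.1,0,0],[-1,6.1,-2.6,7.6,-0.1,0,0],[-1,6.1,-2.6,7.6,-0.1,0,0],[-1,6.1,-2.6,7.6,-0.1,0,0],[-1,6.1,-2.6,7.6,-0.1,0,0]]]}}

```text
clock: 10.2
eef_pos: [418.0, 174.3, 63.6]
tcp_rot: [-3.141, -0.0, 1.298]
contact_force: [0.3, -0.1, -1.2]
opening: 0.274
```

```bash
python3 - <<'E'
from h import *
go(own(-219,-55)+[63.5],rpy=[np.pi,0,np.pi/2-.2727])
go(own(-152,-55)+[63.5],rpy=[np.pi,0,np.pi/2-.2727])
s=cam("side"); save(s,"s7.png",(200,100,360,220),4.8)
X=own(-110,-55)+[68];print(proj(s,X),proj(s,own(-75,-55)+[68]))
E
```

```text
T 10.2 shift [-0.02, 0.01, 0.01] turn [-0.04, -0.01, 0.01]
T 10.2 shift [-0.02, 6.71, 0.0] turn [-0.04, -0.01, 0.01]
[267.74842543 177.60487225] [278.2016086  176.81373059]
```

View pics/s7.png

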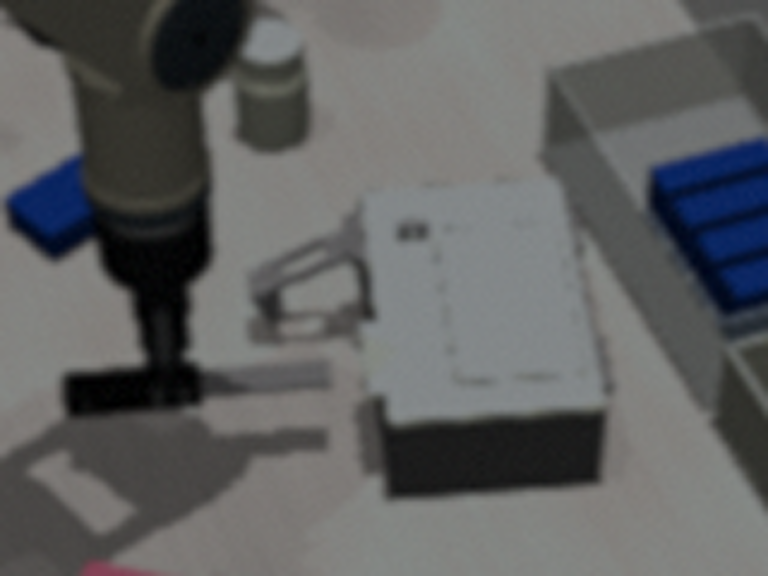

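>>> {"fn": "apply_moves", "kwargs": {"targets": [[[-1,0,1.5,0,0,0,0],[-1,0,3,0,0,0,0],[-1,0,3.6,0,0,0,0],[-1,0,4.2,0,0,0,0],[-1,0,4.5,0,0,0,0]]]}}

```text
clock: 10.75
eef_pos: [462.2, 161.9, 63.8]
tcp_rot: [-3.141, -0.001, 1.298]
contact_force: [-0.1, -1.1, -1.8]
opening: 0.278
```

>>> {"fn": "apply_moves", "kwargs": {"targets": [[[-1,0,0.8,0,0,0,0],[-1,0,1.5,0,0,0,0],[-1,0,2.2,0,0,0,0],[-1,0,2.2,0,0,0,0]]]}}

```text
clock: 11.15
eef_pos: [484.5, 155.9, 63.9]
tcp_rot: [3.141, -0.001, 1.297]
contact_force: [-0.5, 0.9, -0.9]
opening: 0.276
```

```bash
python3 - <<'E'
from h import *
s=r.sense();print(s["eef_pos"],s["contact_force"],s["wrist_torque"],s["tcp_rot"])
go(own(-152,-55)+[63.5])
E
```

```text
[484.47139042 155.91633883  63.85990901] [-0.48351432  0.88558938 -0.91372525] [-0.01078509 -0.04259974 -0.01954018] [ 3.14092533e+00 -1.06083675e-03  1.29715207e+00]
T 11.15 shift [-0.04, -0.2, 0.04] turn [0.0, 0.0, 0.0]
```

```bash
cat >> h.py <<'E'
def lever(alphas,rho=116,k=0.3):
    for a in alphas:
        A=np.radians(a); ps=k*A
        R=Ro.from_euler('xyz',[np.pi,0,np.pi/2-.2727])*Ro.from_rotvec([-ps,0,0])
        x=75-rho*np.cos(A); z=75+rho*np.sin(A)-1.5*np.cos(A); x+=1.5*np.sin(A)*-1*-1
        tip=np.array(own(x,-55)+[z]); go(tip-R.apply([0,109,-4.5]),R=R)
E
python3 - <<'E'
from h import *
lever([0,3,7,12,18,24,30,36])
E
```

```text
T 11.15 shift [-0.04, 0.01, -0.51] turn [0.04, -0.06, -0.05]
T 11.15 shift [-0.04, 0.04, -0.95] turn [-0.86, -0.06, -0.05]
T 11.15 shift [-0.04, 0.13, -1.53] turn [-2.06, -0.06, -0.06]
T 11.15 shift [-0.04, 0.34, -2.25] turn [-3.56, -0.06, -0.06]
T 11.15 shift [-0.04, 0.71, -3.08] turn [-5.36, -0.06, -0.06]
T 11.15 shift [-0.03, 1.21, -3.88] turn [-7.16, -0.06, -0.06]
T 11.15 shift [-0.03, 1.84, -4.63] turn [-8.96, -0.06, -0.06]
T 11.15 shift [-0.03, 2.59, -5.32] turn [-10.76, -0.06, -0.06]
```

>>> {"fn": "apply_moves", "kwargs": {"targets": [[[-1,0,0,-0.5,0,0,0],[-1,0,0,-0.95,-0.9,0,0],[-1,0,0.1,-1.5,-2.1,0,0],[-1,0,0.3,-2.25,-3.6,0,0],[-1,0,0.7,-3.1,-5.4,0,0]]]}}

```text
clock: 11.65
eef_pos: [490.6, 153.9, 95.4]
tcp_rot: [3.045, -0.001, 1.297]
contact_force: [-2.0, 1.1, -3.4]
opening: 0.272
```

```bash
python3 - <<'E'
from h import *
s=r.sense();print(s["eef_pos"],s["contact_force"],s["wrist_torque"],s["tcp_rot"])
lever([18,24,30,36,42,48,54,60])
s=cam("side"); save(s,"s8.png",(200,90,360,210),4.8)
E
```

```text
[490.64203421 153.94535571  95.39502312] [-1.96181663  1.14736002 -3.37027964] [ 0.08208459  0.43963598 -0.03853249] [ 3.04515199e+00 -6.63787735e-04  1.29726816e+00]
T 11.65 shift [-0.02, 0.06, 0.08] turn [0.13, -0.03, -0.05]
T 11.65 shift [-0.02, 0.63, -0.67] turn [-1.67, -0.03, -0.05]
T 11.65 shift [-0.01, 1.33, -1.36] turn [-3.47, -0.03, -0.05]
T 11.65 shift [-0.01, 2.14, -1.98] turn [-5.27, -0.03, -0.05]
T 11.65 shift [-0.01, 3.05, -2.51] turn [-7.07, -0.03, -0.05]
T 11.65 shift [-0.01, 4.06, -2.96] turn [-8.87, -0.03, -0.05]
T 11.65 shift [-0.01, 5.16, -3.3] turn [-10.67, -0.03, -0.05]
T 11.65 shift [-0.01, 6.33, -3.54] turn [-12.47, -0.03, -0.05]
```

View pics/s8.png

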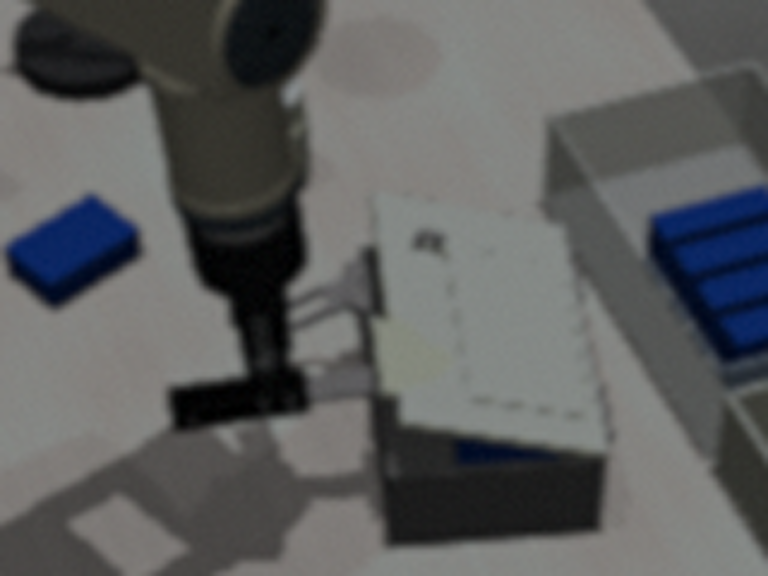

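>>> {"fn": "apply_moves", "kwargs": {"targets": [[[-1,0,0.6,-0.7,-1.7,0,0],[-1,0,1.3,-1.4,-3.5,0,0],[-1,0,2.1,-2.0,-5.3,0,0],[-1,0,3.05,-2.5,-7.1,0,0],[-1,0,4.05,-2.95,-8.9,0,0],[-1,0,5.15,-3.3,-10.7,0,0],[-1,0,6.3,-3.55,-12.5,0,0]]]}}

```text
clock: 12.4
eef_pos: [548.4, 138.1, 138.9]
tcp_rot: [2.822, -0.002, 1.298]
contact_force: [-1.1, -0.8, -2.0]
opening: 0.277
```

```bash
python3 - <<'E'
from h import *
s=r.sense();print(s["eef_pos"],s["contact_force"],s["wrist_torque"],s["tcp_rot"],s["opening"])
lever([60,66,72,78,83,87,90,91])
E
```

```text
[548.43944524 138.09266685 138.87398422] [-1.14480813 -0.77274329 -1.99446984] [ 0.14964075  0.56744118 -0.00624619] [ 2.82198230e+00 -1.87133441e-03  1.29752691e+00] 0.27705008521140645
T 12.4 shift [-0.05, -0.1, 0.19] turn [0.31, -0.09, -0.06]
T 12.4 shift [-0.05, 1.13, 0.34] turn [-1.49, -0.09, -0.07]
T 12.4 shift [-0.04, 2.38, 0.61] turn [-3.29, -0.09, -0.07]
T 12.4 shift [-0.04, 3.64, 1.01] turn [-5.09, -0.09, -0.07]
T 12.4 shift [-0.04, 4.69, 1.44] turn [-6.59, -0.09, -0.07]
T 12.4 shift [-0.04, 5.52, 1.84] turn [-7.79, -0.09, -0.07]
T 12.4 shift [-0.04, 6.13, 2.17] turn [-8.69, -0.09, -0.07]
T 12.4 shift [-0.04, 6.34, 2.29] turn [-8.99, -0.09, -0.07]
```

>>> {"fn": "apply_moves", "kwargs": {"targets": [[[-1,0,1.1,0.3,-1.5,0,0],[-1,0,2.4,0.6,-3.3,0,0],[-1,0,3.6,1.0,-5.1,0,0],[-1,0,4.7,1.45,-6.6,0,0],[-1,0,5.5,1.85,-7.8,0,0],[-1,0,6.1,2.2,-8.7,0,0],[-1,0,6.1,2.2,-8.7,0,0]]]}}

```text
clock: 13.1
eef_pos: [611.0, 120.7, 137.4]
tcp_rot: [2.669, -0.002, 1.298]
contact_force: [-0.2, -0.6, -1.2]
opening: 0.277
```

```bash
python3 - <<'E'
from h import *
import pickle
s=r.sense();print(s["eef_pos"],s["contact_force"],s["wrist_torque"],s["tcp_rot"],s["opening"])
lever([90])
s=cam("side");pickle.dump(s,open("s9.pkl","wb")); 
for a in (75,80,85,90,95):
    A=np.radians(a)
    print(a,[proj(s,own(75-d*np.cos(A)+h*np.sin(A),y)+[75+d*np.sin(A)+h*np.cos(A)]).round(1).tolist() for d,h,y in ((150,8,-115),(150,8,115),(150,0,-115))])
g=s["im"]; 
x0,y0=200,60; cv2.imwrite("pics/s9.png",cv2.resize(g[y0:y0+130,x0:x0+170,::-1],None,fx=4.6,fy=4.6,interpolation=cv2.INTER_CUBIC))
E
```

```text
[611.03700888 120.72848884 137.36726223] [-0.22563528 -0.63361472 -1.16246669] [ 0.0597905   0.3009516  -0.00758834] [ 2.66932218e+00 -2.13724609e-03  1.29793008e+00] 0.27730281815069896
T 13.1 shift [-0.06, 0.02, -0.01] turn [0.06, -0.1, -0.06]
75 [[318.7, 153.2], [308.4, 105.1], [316.1, 153.9]]
80 [[322.9, 152.4], [312.3, 104.4], [320.3, 152.9]]
85 [[327.2, 151.8], [316.2, 103.9], [324.6, 152.2]]
90 [[331.5, 151.6], [320.1, 103.7], [328.9, 151.7]]
95 [[335.7, 151.6], [323.9, 103.7], [333.1, 151.6]]
```

```bash
python3 - <<'E'
from h import *
import pickle
s=pickle.load(open("s9.pkl","rb"));g=s["im"].mean(2).astype(int)
for v in range(144,172,3): print(v,g[v,308:348].tolist())
for a in (80,90,100):
    A=np.radians(a); print(a,[proj(s,own(75-d*np.cos(A)+h*np.sin(A),-115)+[75+d*np.sin(A)+h*np.cos(A)]).round(1).tolist() for d in (110,130,150) for h in (0,8)])
E
```

```text
144 [30, 27, 28, 29, 28, 26, 26, 31, 39, 47, 46, 46, 49, 55, 65, 76, 80, 77, 63, 47, 43, 51, 73, 84, 84, 83, 78, 63, 42, 24, 14, 16, 20, 29, 43, 49, 51, 50, 51, 50]
147 [28, 24, 27, 26, 30, 32, 37, 49, 65, 79, 85, 92, 95, 95, 95, 97, 95, 93, 76, 53, 43, 60, 94, 114, 104, 90, 78, 71, 67, 60, 43, 24, 14, 11, 19, 24, 25, 25, 25, 28]
150 [43, 58, 73, 83, 89, 94, 93, 94, 94, 96, 96, 94, 90, 88, 78, 68, 57, 48, 44, 42, 44, 54, 84, 114, 124, 107, 91, 84, 81, 82, 81, 71, 46, 21, 16, 15, 18, 27, 41, 49]
153 [93, 95, 93, 94, 93, 91, 87, 77, 65, 53, 49, 44, 43, 44, 43, 43, 44, 42, 42, 44, 45, 43, 52, 71, 83, 83, 84, 85, 87, 86, 82, 72, 66, 57, 43, 25, 15, 15, 20, 29]
156 [76, 70, 64, 58, 57, 52, 41, 25, 19, 24, 39, 46, 45, 45, 44, 44, 42, 41, 44, 43, 43, 48, 52, 60, 66, 78, 84, 87, 86, 86, 87, 86, 79, 74, 71, 64, 47, 24, 16, 16]
159 [50, 50, 46, 50, 56, 58, 51, 36, 24, 20, 27, 38, 40, 40, 43, 45, 43, 43, 42, 45, 44, 46, 55, 62, 72, 82, 86, 87, 87, 85, 85, 86, 85, 88, 84, 77, 69, 60, 41, 23]
162 [30, 30, 29, 30, 32, 38, 46, 40, 27, 20, 22, 33, 40, 44, 44, 42, 42, 44, 43, 46, 45, 51, 58, 63, 72, 
[... 165 characters left out ...]
93, 82, 83, 84, 87, 88, 88, 87, 88, 87, 86, 86, 86, 83, 85]
168 [52, 49, 52, 51, 50, 52, 56, 57, 49, 35, 21, 21, 28, 38, 39, 40, 43, 43, 44, 45, 50, 57, 76, 103, 123, 124, 106, 88, 79, 82, 86, 86, 85, 87, 86, 85, 84, 85, 87, 86]
171 [21, 21, 21, 18, 20, 21, 32, 45, 48, 37, 25, 16, 20, 26, 34, 41, 44, 44, 44, 47, 53, 64, 81, 106, 125, 128, 129, 121, 107, 87, 78, 82, 86, 86, 87, 87, 86, 85, 87, 87]
80 [[321.8, 162.0], [324.4, 161.5], [321.1, 157.5], [323.7, 157.0], [320.3, 152.9], [322.9, 152.4]]
90 [[328.0, 161.2], [330.5, 161.0], [328.4, 156.5], [331.0, 156.3], [328.9, 151.7], [331.5, 151.6]]
100 [[334.0, 161.1], [336.5, 161.2], [335.6, 156.4], [338.1, 156.6], [337.3, 151.7], [339.8, 151.8]]
```

```bash
python3 - <<'E'
from h import *
s=r.sense();x=np.array(own(1,0))-np.array(own(0,0));p=s["eef_pos"]
R=Ro.from_euler('xyz',[np.pi,0,np.pi/2-.2727])
for d,z,rot in ((-30,0,0),(-80,20,0),(-120,40,0),(-170,50,1)): go(p+np.r_[x*d,z],R=R if rot else None)
E
```

```text
T 13.15 shift [-0.0, -2.67, -1.36] turn [0.0, 0.0, 0.0]
T 13.15 shift [0.0, -6.22, -5.42] turn [0.0, 0.0, 0.0]
T 13.15 shift [0.01, -8.87, -9.02] turn [0.0, 0.0, 0.0]
T 13.15 shift [0.01, -12.87, -12.18] turn [27.03, -0.12, -0.04]
```

>>> {"fn": "apply_moves", "kwargs": {"targets": [[[-1,0,-1.35,-0.7,0,0,0],[-1,0,-2.7,-1.4,0,0,0],[-1,0,-6.2,-5.4,0,0,0],[-1,0,-8.9,-9.0,7,0,0],[-1,0,-12.9,-12.2,15,0,0],[-1,0,-12.9,-12.2,23,0,0],[-1,0,-12.9,-12.2,27,0,0],[-1,0,-12.9,-12.2,27,0,0]]]}}

```text
clock: 13.95
eef_pos: [448.6, 167.0, 188.8]
tcp_rot: [3.14, -0.005, 1.297]
contact_force: [0.5, -0.8, -0.8]
opening: 0.277
```

```bash
python3 - <<'E'
from h import *
s=r.sense();print(s["eef_pos"],s["tcp_rot"],s["opening"])
go([493,-234,160],rpy=[np.pi,0,1.5537])
E
```

```text
[448.64915202 166.97547236 188.75199712] [ 3.1401036  -0.00463204  1.29705727] 0.27679506517772406
T 13.95 shift [-37.42, 15.11, 2.72] turn [0.12, -0.25, -14.7]
```

>>> {"fn": "apply_moves", "kwargs": {"targets": [[[-1,-4,1.6,0,0.1,-0.2,-4],[-1,-8,3.2,0,0.1,-0.2,-8],[-1,-12.5,5,1,0.1,-0.2,-12],[-1,-17,6.9,2,0.1,-0.2,-14.7],[-1,-21.5,8.7,2.7,0.1,-0.2,-14.7],[-1,-26,10.5,2.7,0.1,-0.2,-14.7],[-1,-30.5,12.3,2.7,0.1,-0.2,-14.7],[-1,-34,13.7,2.7,0.1,-0.2,-14.7]]]}}

```text
clock: 14.75
eef_pos: [488.4, -199.6, 160.4]
tcp_rot: [3.14, 0.001, 1.553]
contact_force: [-0.4, 0.6, -1.2]
opening: 0.275
```

```bash
python3 - <<'E'
from h import *
go([492.4,-234,100],rpy=[np.pi,0,1.5537]);go([492.4,-234,8],rpy=[np.pi,0,1.5537])
E
```

```text
T 14.75 shift [-3.42, 0.45, 6.04] turn [0.09, 0.06, -0.04]
T 14.75 shift [-3.41, 0.44, 15.24] turn [0.09, 0.06, -0.04]
```

>>> {"fn": "apply_moves", "kwargs": {"targets": [[[-1,-3.4,0.45,2,0,0,0],[-1,-3.4,0.45,6,0,0,0],[-1,-3.4,0.45,10,0,0,0],[-1,-3.4,0.45,13,0,0,0],[-1,-3.4,0.45,14,0,0,0],[-1,-3.4,0.45,14.2,0,0,0],[-1,-3.4,0.45,14.2,0,0,0],[-1,-3.4,0.45,14.2,0,0,0]]]}}

```text
clock: 15.55
eef_pos: [493.7, -234.2, 20.0]
tcp_rot: [3.137, 0.002, 1.553]
contact_force: [0.6, -0.3, -1.5]
opening: 0.281
```

```bash
python3 - <<'E'
from h import *
s=r.sense();print(s["eef_pos"],s["contact_force"],s["wrist_torque"],s["opening"])
go([492.4,-234,7],rpy=[np.pi,0,1.5537])
w=cam("wrist");R0=Ro.from_euler('xyz',s["tcp_rot"]);g=w["im"].max(2)
m=np.zeros(g.shape,np.uint8);m[60:345,220:335]=g[60:345,220:335]<60
for u in (262,278,294):
    col=g[:,u].astype(int); v=[i for i in range(90,400) if (col[i]<60)!=(col[i-1]<60)]
    print(u,[(i,R0.inv().apply(onz(w,u,i-.5,s["eef_pos"][2]+15.5)-s["eef_pos"])[:2].round(1).tolist()) for i in v][:6])
E
```

```text
[ 493.69081814 -234.22584754   20.01980451] [ 0.5901279  -0.29995392 -1.45976636] [-0.02432659 -0.0719431  -0.06360152] 0.28059346407313007
T 15.55 shift [0.02, -0.13, 1.3] turn [0.24, 0.14, -0.02]
262 [(110, [-5.3, -75.4]), (351, [-6.7, 19.1])]
278 [(110, [-0.1, -75.4]), (121, [-0.1, -71.9]), (125, [-0.1, -70.7]), (350, [-0.2, 18.6])]
294 [(109, [5.1, -75.7]), (121, [5.2, -71.9]), (125, [5.2, -70.7]), (126, [5.2, -70.3]), (131, [5.2, -68.7]), (350, [6.3, 18.5])]
```

>>> {"fn": "apply_moves", "kwargs": {"targets": [[[-1,0,-0.1,0.5,0.2,0.1,0],[-1,0,-0.1,0.9,0.2,0.1,0],[-1,0,-0.1,1.2,0.2,0.1,0],[-1,0,-0.1,1.3,0.2,0.1,0],[-1,0,-0.1,1.3,0.2,0.1,0],[-1,0,-0.1,1.3,0.2,0.1,0]]]}}

```text
clock: 16.2
eef_pos: [492.6, -234.3, 6.9]
tcp_rot: [3.141, 0.001, 1.553]
contact_force: [0.0, -0.1, -1.5]
opening: 0.274
```

>>> {"fn": "apply_moves", "kwargs": {"targets": [[[-1,0,0,0.1,0,0,0],[-1,0,0,0.1,0,0,0],[-1,0,0,0.15,0,0,0],[-1,0,0,0.15,0,0,0]]]}}

```text
clock: 16.6
eef_pos: [492.8, -234.3, 6.6]
tcp_rot: [3.141, 0.001, 1.553]
contact_force: [-4.5, 1.8, 14.9]
opening: 0.277
```

Contact with the table; release gently (partial opening, lower grip), then rise.

>>> {"fn": "apply_moves", "kwargs": {"targets": [[[-0.2,0,0,-0.05,0,0,0],[0,0,0,-0.05,0,0,0],[0.1,0,0,-0.05,0,0,0],[0.1,0,0,0,0,0,0],[0.1,0,0,0,0,0,0]]], "newtons": 20}}

```text
clock: 17.1
eef_pos: [492.7, -234.3, 6.3]
tcp_rot: [3.141, 0.001, 1.553]
contact_force: [0.4, 0.2, -0.1]
opening: 0.548
```

>>> {"fn": "apply_moves", "kwargs": {"targets": [[[0.1,0,0,-1,0,0,0],[0.1,0,0,-4,0,0,0],[0.1,0,0,-9,0,0,0],[0.1,0,0,-14,0,0,0],[0.1,0,-4,-18,0,0,0],[0.1,0,-8,-22,0,0,0],[0.1,0,-8,-22,0,0,0],[0.1,0,-8,-22,0,0,0]]]}}

```text
clock: 17.9
eef_pos: [412.4, -233.2, 228.4]
tcp_rot: [3.138, 0.002, 1.552]
contact_force: [-0.4, -0.7, 0.2]
opening: 0.551
```

```bash
python3 - <<'E'
from h import *
s=cam("side");w=cam("wrist");t=cam("top")
f=lambda c,a,b,k:cv2.resize(c["im"][b[0]:b[1],a[0]:a[1],::-1],None,fx=k,fy=k,interpolation=cv2.INTER_CUBIC)
A=cv2.resize(f(s,(200,380),(60,300),2),(420,560));B=f(w,(0,560),(0,420),.66);C=cv2.resize(f(t,(170,380),(110,240),1.8),(370,229))
B=cv2.resize(B,(370,277)); R=np.zeros((560,370,3),np.uint8);R[:277]=B;R[280:509]=C
cv2.imwrite("pics/end.png",np.hstack([A,R]));print(r.sense()["contact_force"],r.sense()["opening"],r.sense()["eef_pos"])
E
```

```text
[ 0.05082607 -0.87012601 -0.3833403 ] 0.5500011187759798 [ 412.98550622 -232.59539096  225.43427958]
```

View pics/end.png

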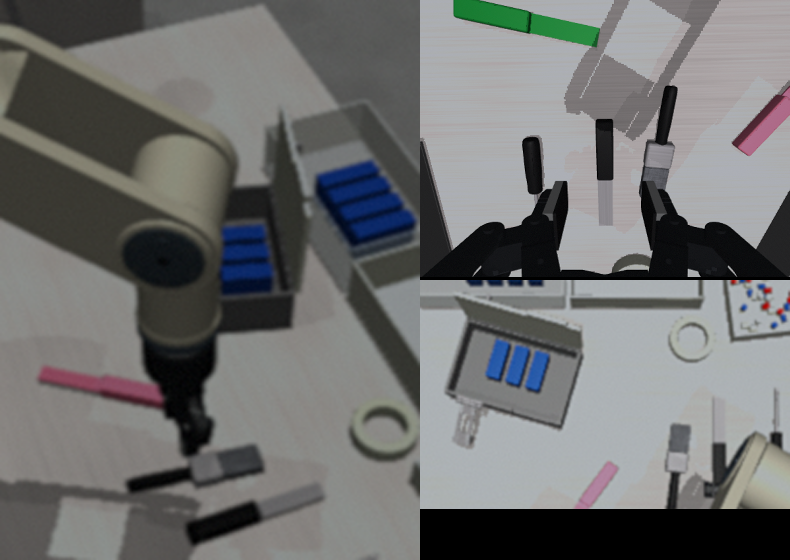

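```bash
python3 -c "
from rig import r
print(r.sign_off(), r.sense()['clock'])"
```

```text
the job is handed in; nothing more can be done
the job is handed in; nothing more can be done
```

The case is open and the job is handed in, after about 18 s of robot time out of 72.

- **Hasp:** I pinched its finger tab, swung it past upright with the lid still shut, and released it. It fell over to the front, and it is still there in the last picture.
- **Lid:** I gripped the black-handled steel blade (not the pink or green lookalikes), pushed it about 34 mm into the slot, and raised the lid along its arc. The last side view put the lid at about 90°, give or take a couple of degrees. It stayed there after the blade came away.
- **Blade:** I set it down at its original spot until it touched the table (about 15 N), opened the fingers, then lifted clear. The final pictures show it lying flat.
- **Other things:** The brush, screwdriver, tape and pink blade look unmoved by eye. The jar and mould are outside the final pictures, and the arm did not go near them.

The fingers read about 23 mm on the 26 mm handle. A check just before setting down showed the blade had not shifted in the grip. No other check failed or disagreed.

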